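Load the cell tray onto the tray filler's bed so it trips the tray switch

ROBOT

A 6-joint arm with a two-finger parallel gripper is mounted at the origin on the work surface. World frame = base frame: x ahead of the robot, y to its left, z up, the work surface at z = 0. Lengths are in m, angles in rad, forces in N, time in s.
With the tool pointing down it reaches from about 0.225 to 0.725 m from the base axis. Payload 3.1 kg.
Tool frame: the origin (TCP) lies midway between the tips of the shut fingers; the grasp point (between the pads) lies 19 mm behind it; z points along the fingers, y is the line along which they close (so a half turn about z gives the same grasp; the last joint's range is limited). The gripper opens to 85 mm and grips with 20 to 120 N. Pads are 22 mm wide; open, the fingers measure 114 mm over their backs; the gripper's body (76 mm by 85 mm) begins 54 mm behind the grasp point. The pads swing forward as they close: fully open they stand 13 mm farther back than shut.
Start: joints at [1.221, 0.048, 0.099, 1.622, 0, 1.443], TCP at [0.116, 0.512, 0.193] pointing down, gripper open.
Joint ranges: [-2.91, 2.91], [-0.99, 1.94], [-1.21, 1.42], [-2.12, 2.29], [-1.49, 1.47], [-3.14, 3.14]. Speed limits (rad/s): [2.79, 2.79, 3.14, 3.14, 3.14, 3.14].

INTERFACE

Orientations are given as a 3x3 rotation matrix whose columns are the frame's x, y, z axes.
In Python, from workcell import * gives the robot as it stands. The module is installed in compiled form; this text tells all that it offers.
- The arm moves only by the shell command python3 -m inch 'ROWS'. ROWS is JSON, a list of rows, each an object of numbers: "ax", "ay", "az": the turn, a rotation vector about the tool's x, y, z in rad; "dx", "dy", "dz": the shift along the tool's x, y, z in m; "claw": the opening, from 0 (shut) to 1 (fully open). A call has exactly 10 rows; each row shifts and turns the commanded pose from where the row before left it, along the tool's axes as they then stand; what a row does not reach is not made up. A row lasts 1/10 s, in which the tool goes at most 50 mm and 8.59 degrees, less where a joint would pass 70% of its speed; a pose out of reach is approached as far as the arm can. A call is refused whole if a number of a shift passes 0.05 or a number of a turn 0.15, either way. A call with a gripper value outside its range is refused whole. The fingers move at their own pace and stop on an object; the grip force is fixed at half the most. Time passes only in rows, so rows that do not move let the fingers close, or fill a call up. It gives the time, the measured TCP pose, the force, the opening and the grip force at its end, in the units of the state.
- get_state(): the state, without advancing time (a new reading comes with each control period).
- snapshot(name): name is "scene" or "top" or "wrist"; returns the picture (480x640x3 uint8, blue, green, red); there is no depth.
- camera_info(name): a dict with "vfov" (degrees; the focal length in pixels is half the picture's height over the tangent of half this angle, whatever the lens; pixels are square), "cx", "cy" (the principal point, pixels), "rvec" (rotation vector, rad) and "tvec" (3), from world to camera coordinates, as OpenCV has them; the wrist camera has in their place "tool_from_camera" (4x4, takes a point from camera to tool coordinates, whose origin is the TCP and whose axes are the flange's). Camera axes: x right, y down, z forward; pixel columns grow to the right and rows downward; lengths in m; the calibration is good to about 2 mm. A picture is of the moment at which its call begins: read the wrist's pose just before it. camera_info takes no time and is no camera call.
- sign_off(): hands the job in; it is judged then, once.
The state is a dict: "time": time; "joint_pos": joint angles; "qd": joint speeds; "joint_torque": joint torques, N m; "eef_pos": TCP position; "ee_rot": TCP orientation; "contact_force": force on the tool from outside, world axes, zero at the start; "ft_torque": the same for the moment, N m; "gripper_width": finger opening in m; "grip_force": force on a finger pad.
Only numpy, scipy, OpenCV 4.12 (cv2) and the standard library are available. Lean on these libraries where they do the work, as an engineer would, in place of code of your own. Each camera call takes 0.05 s, during which the arm holds its last target. There are 200 camera calls.

TASK

Load the empty black eight-cell tray into the green loading bed of the tray filler: set it down, without dropping it, inside the bed's low rim so that it lies flat on the bed floor and its end edge holds the hinged yellow switch lever fully down, then let go. Leave the white undivided tray where it stands.

Things in the scene. Friction and masses are not known exactly. Their poses are not given: they have to be found in the camera images.
- tray_center (a point): Centre (half-way up) of the black plastic tray to load: loose open-topped box, 150 mm long (its x), 62 mm wide (y), 50 mm high (z), 3 mm walls, 2 x 4 cells, about 0.14 kg, upright on the bench (centre 25 mm above it). Grip it from above across its 62 mm width at mid-length. Same either way round.
- nest (a point): Centre of the nest floor of the fixed green bed, 34 mm above the bench; x runs along the nest to the lever end, z up. Nest 180 (x) x 90 mm (y) in an aluminium rim 10 mm high, side rims open within 44 mm of mid-length for fingers; the tray lies along x, its centre then 25 mm above this point. A grey box, top 64 mm above the bench, stands 103 to 147 mm away at the -x end.
- lever (a joint): Switch lever, rad: 0 released (raised), about 0.35 flush with the nest floor (fully down), stop 0.42. Yellow strip 80 x 16 mm, red roller tip, on the nest's x axis: hinged at floor level at x = +30 mm, rising outwards over the +x end rim, tip 27 mm above the floor when released. Light spring (under 0.4 N at the tray's edge): the tray's own weight pushes it fully down.
- white_center (a point): Centre (half-way up) of the white tray, a loose bystander of the same outside size (150 x 62 x 50 mm, x along its length) but undivided. Leave it alone.

How it is judged:
At the end, for the whole second after the job is handed in: Black tray at rest and flat (within 4 degrees) in the nest: centre within 20 mm of the nest's centre along x and y, 20 to 30 mm above its floor; lever joint above 0.29 rad; white tray within 30 mm of its start (value of joint lever above 0.29 rad and x of tray_center in the frame of nest between -0.02 and 0.02 m and y of tray_center in the frame of nest between -0.02 and 0.02 m and z of tray_center in the frame of nest between 0.02 and 0.03 m and angle between tray_center's own z axis and vertical below 0.07 rad and linear speed of tray below 0.02 m/s and distance of white_center from where it was at the start of the episode below 0.03 m); the robot touches nothing.
It fails at once if the white tray is moved by more than 30 mm (distance of white_center from where it was at the start of the episode above 0.03 m).
It fails at once if the black tray is dropped: it falls freely faster than 0.7 m/s (a fall of about 25 mm) (linear speed of tray above 0.7 m/s and contact force between the fingers and tray below 0.05 N).
It also fails if it takes over 35 s, if anything falls off the work surface, if the arm or the gripper's body presses on something with over 40 N, if the wrist force passes 120 N, or if a joint passes its speed limit or range.

## Working session

There is one attempt and no reset: what is moved stays moved. The work goes in short steps, Python scripts to look and compute and a shell command to move; the robot and the scene stay as the last step left them, time stands still between calls to the robot, and variables do not carry over. Pictures are saved under pics/ and viewed, at most 10 in all, crops included, and the job is handed in when it is done.

```bash
mkdir -p pics; python3 - <<'E'
from workcell import *
import cv2
s=get_state();print(s['time'],s['eef_pos'],s['ee_rot'],s['gripper_width'])
for n in('top','scene'):
    print(n,camera_info(n)); cv2.imwrite(f'pics/{n}0.png',snapshot(n))
print(camera_info('wrist'))
E
```

```text
0.0 [0.1152569  0.51146058 0.19190152] [[-9.75504006e-01  2.19980174e-01 -8.10831151e-04]
 [ 2.19981467e-01  9.75501468e-01 -2.24496652e-03]
 [ 2.97118852e-04 -2.36834166e-03 -9.99997151e-01]] 0.08565806632105274
top {'vfov': 51.45886948212227, 'cx': 324.77842363096124, 'cy': 241.03140660227473, 'rvec': array([ 1.9285853 , -2.3012977 ,  0.23930612]), 'tvec': array([0.09000029, 0.56295996, 0.69704517])}
scene {'vfov': 53.08337563230167, 'cx': 328.7555148128096, 'cy': 232.9207545020741, 'rvec': array([ 1.19008021,  2.57296581, -0.71511733]), 'tvec': array([ 0.36594815, -0.3284958 ,  1.07154491])}
{'vfov': 67.5995798705299, 'cx': 316.8086422769779, 'cy': 241.26815920050717, 'tool_from_camera': array([[ 5.46466515e-04, -9.60135045e-01, -2.79536038e-01,
         7.08302814e-02],
       [ 9.99999778e-01,  6.31599861e-04, -2.14479565e-04,
         5.82045871e-05],
       [ 3.82484269e-04, -2.79535858e-01,  9.60135177e-01,
        -1.81643689e-01],
       [ 0.00000000e+00,  0.00000000e+00,  0.00000000e+00,
         1.00000000e+00]])}
```

View pics/top0.png

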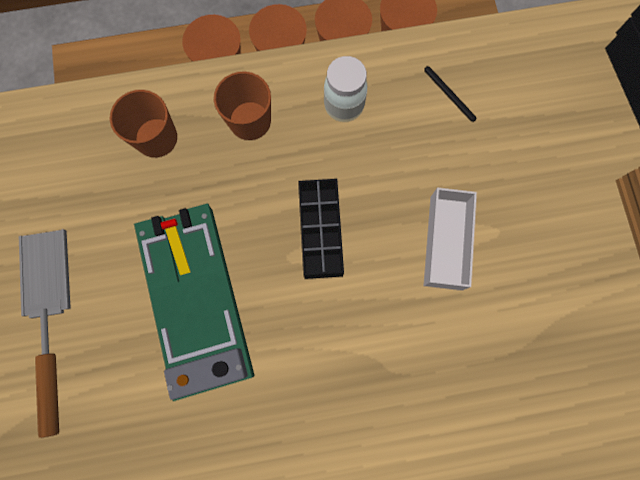

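View pics/scene0.png

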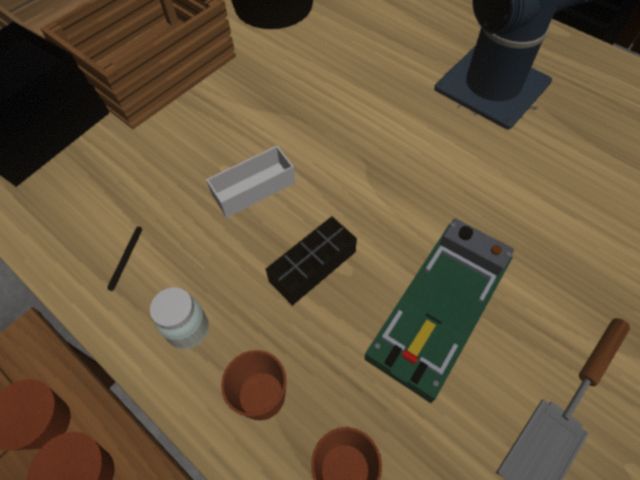

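The top view shows the black tray's rim with corners near (299,181), (337,179), (343,274) and (304,277). The nest rim's corners are near (142,241), (206,223), (236,345) and (170,362), with the lever end at the top of the picture. The white tray is at about (450,238). The scene view agrees.

```bash
cat > h.py <<'E'
from workcell import *
import cv2, numpy as np
def unproj(n,uv,z,T=None):
    c=camera_info(n); f=240/np.tan(np.radians(c['vfov']/2))
    uv=np.atleast_2d(np.array(uv,float))
    d=np.c_[(uv[:,0]-c['cx'])/f,(uv[:,1]-c['cy'])/f,np.ones(len(uv))]
    if 'rvec' in c:
        R=cv2.Rodrigues(c['rvec'])[0].T; o=-R@c['tvec']
    else:
        M=T@c['tool_from_camera']; R=M[:3,:3]; o=M[:3,3]
    d=d@R.T
    return o+d*((z-o[2])/d[:,2])[:,None]
def tool(s):
    T=np.eye(4);T[:3,:3]=s['ee_rot'];T[:3,3]=s['eef_pos'];return T
E
python3 - <<'E'
from h import *
im=cv2.imread('pics/top0.png')
for n,p,z in (('tray',[(299,181),(337,179),(343,274),(304,277)],.05),('nest',[(142,241),(206,223),(236,345),(170,362)],.044),('roller',[(169,225)],.055),('white',[(436,189),(476,191),(470,288),(426,285)],.05)):
    q=unproj('top',p,z)[:,:2]; print(n,q.round(4).tolist(),q.mean(0).round(4))
    if len(q)==4:
        a=(q[0]+q[1]-q[2]-q[3])/2; print(np.linalg.norm(a),np.linalg.norm(q[0]-q[1]),'yaw',np.degrees(np.arctan2(a[1],a[0])))
a=cv2.resize(im[190:410,125:265],None,fx=2.6,fy=2.6,interpolation=cv2.INTER_CUBIC)
b=cv2.resize(im[165:295,280:360],None,fx=4.4,fy=4.4,interpolation=cv2.INTER_CUBIC)
a=a[:572];b=b[:572]
cv2.imwrite('pics/crop.png',np.hstack([a,b])); print(a.shape,b.shape)
E
```

```text
tray [[0.6735, 0.0129], [0.6663, -0.0465], [0.5167, -0.0283], [0.5225, 0.0304]] [ 0.5948 -0.0079]
0.15137235922824943 0.05980388536425186 yaw -6.781216550258327
nest [[0.6221, 0.2672], [0.6333, 0.1664], [0.4411, 0.1464], [0.4339, 0.2452]] [0.5326 0.2063]
0.1913382724977746 0.10139241490512829 yaw 6.302632461154098
roller [[0.6369, 0.2204]] [0.6369 0.2204]
white [[0.6232, -0.1963], [0.609, -0.2573], [0.4625, -0.2125], [0.4785, -0.1483]] [ 0.5433 -0.2036]
0.15282955548041005 0.06259728500814164 yaw -17.67397513848581
(572, 364, 3) (572, 352, 3)
```

View pics/crop.png

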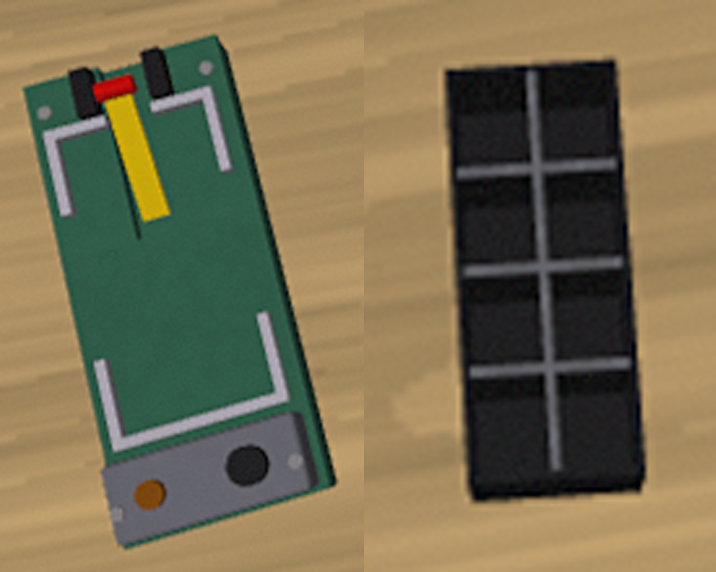

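The crop confirms the corners. The rim's outer corners are at about (141,240), (206,223), (237,344) and (168,363), and the tray is clear of the bed. I'll now move above the tray at the present height.

```bash
python3 -m inch '[{"dx":-0.0388,"dy":-0.0267,"claw":1},{"dx":-0.0388,"dy":-0.0267,"claw":1},{"dx":-0.0388,"dy":-0.0267,"claw":1},{"dx":-0.0388,"dy":-0.0267,"claw":1},{"dx":-0.0388,"dy":-0.0267,"claw":1},{"dx":-0.0388,"dy":-0.0267,"claw":1},{"dx":-0.0388,"dy":-0.0267,"claw":1},{"dx":-0.0388,"dy":-0.0267,"claw":1},{"dx":-0.0388,"dy":-0.0267,"claw":1},{"dx":-0.0388,"dy":-0.0267,"claw":1}]'
python3 -m inch '[{"dx":-0.0388,"dy":-0.0267,"claw":1},{"dx":-0.0388,"dy":-0.0267,"claw":1},{"dx":-0.0388,"dy":-0.0267,"claw":1},{"dx":-0.0388,"dy":-0.0267,"claw":1},{"dx":-0.0388,"dy":-0.0267,"claw":1},{"az":-0.103,"claw":1},{"claw":1},{"claw":1},{"claw":1},{"claw":1}]'
python3 - <<'E'
from h import *
s=get_state();print(s['time'],s['eef_pos'],s['ee_rot'].round(4),s['gripper_width'])
im=snapshot('wrist');cv2.imwrite('pics/w1.png',im)
E
```

```text
0.1 [0.11524352 0.51153067 0.19203392] [[-9.755e-01  2.199e-01 -8.000e-04]
 [ 2.199e-01  9.755e-01 -2.000e-03]
 [ 3.000e-04 -2.100e-03 -1.000e+00]] 0.08560286195914779invalid input at $[0]: expected keys ax, ay, az, dx, dy, dz, claw
invalid input at $[0]: expected keys ax, ay, az, dx, dy, dz, claw
```

View pics/w1.png

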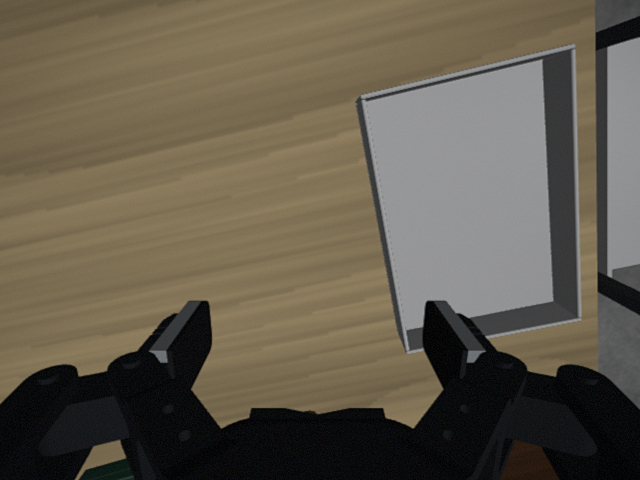

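The arm has not moved: every row must give all seven keys. The wrist picture shows only a bin near the start position. I'll resend the rows in full.

```bash
python3 -m inch '[{"ax":0,"ay":0,"az":0,"dx":-0.0388,"dy":-0.0267,"dz":0,"claw":1},{"ax":0,"ay":0,"az":0,"dx":-0.0388,"dy":-0.0267,"dz":0,"claw":1},{"ax":0,"ay":0,"az":0,"dx":-0.0388,"dy":-0.0267,"dz":0,"claw":1},{"ax":0,"ay":0,"az":0,"dx":-0.0388,"dy":-0.0267,"dz":0,"claw":1},{"ax":0,"ay":0,"az":0,"dx":-0.0388,"dy":-0.0267,"dz":0,"claw":1},{"ax":0,"ay":0,"az":0,"dx":-0.0388,"dy":-0.0267,"dz":0,"claw":1},{"ax":0,"ay":0,"az":0,"dx":-0.0388,"dy":-0.0267,"dz":0,"claw":1},{"ax":0,"ay":0,"az":0,"dx":-0.0388,"dy":-0.0267,"dz":0,"claw":1},{"ax":0,"ay":0,"az":0,"dx":-0.0388,"dy":-0.0267,"dz":0,"claw":1},{"ax":0,"ay":0,"az":0,"dx":-0.0388,"dy":-0.0267,"dz":0,"claw":1}]' && 
python3 -m inch '[{"ax":0,"ay":0,"az":0,"dx":-0.0388,"dy":-0.0267,"dz":0,"claw":1},{"ax":0,"ay":0,"az":0,"dx":-0.0388,"dy":-0.0267,"dz":0,"claw":1},{"ax":0,"ay":0,"az":0,"dx":-0.0388,"dy":-0.0267,"dz":0,"claw":1},{"ax":0,"ay":0,"az":0,"dx":-0.0388,"dy":-0.0267,"dz":0,"claw":1},{"ax":0,"ay":0,"az":0,"dx":-0.0388,"dy":-0.0267,"dz":0,"claw":1},{"ax":0,"ay":0,"az":-0.103,"dx":0,"dy":0,"dz":0,"claw":1},{"ax":0,"ay":0,"az":0,"dx":0,"dy":0,"dz":0,"claw":1},{"ax":0,"ay":0,"az":0,"dx":0,"dy":0,"dz":0,"claw":1},{"ax":0,"ay":0,"az":0,"dx":0,"dy":0,"dz":0,"claw":1},{"ax":0,"ay":0,"az":0,"dx":0,"dy":0,"dz":0,"claw":1}]'
python3 - <<'E'
from h import *
s=get_state();print(s['time'],s['eef_pos'],s['ee_rot'].round(4),s['gripper_width'])
im=snapshot('wrist');cv2.imwrite('pics/w2.png',im)
E
```

```text
time: 1.15
eef_pos: [0.4361, 0.1646, 0.1929]
ee_rot: [[-0.975, 0.22, -0.0], [0.22, 0.975, 0.0], [0.0, 0.0, -1.0]]
contact_force: [0.3, 1.1, -0.0]
gripper_width: 0.0853
grip_force: 0.0
time: 2.15
eef_pos: [0.5948, -0.0056, 0.1939]
ee_rot: [[-0.993, 0.118, 0.001], [0.118, 0.993, -0.0], [-0.001, 0.0, -1.0]]
contact_force: [-0.0, 0.8, 0.1]
gripper_width: 0.0853
grip_force: 0.0
2.15 [ 0.59482701 -0.00564668  0.19385918] [[-9.930e-01  1.179e-01  1.000e-03]
 [ 1.179e-01  9.930e-01 -1.000e-04]
 [-1.000e-03  1.000e-04 -1.000e+00]] 0.08529815234919629
```

View pics/w2.png

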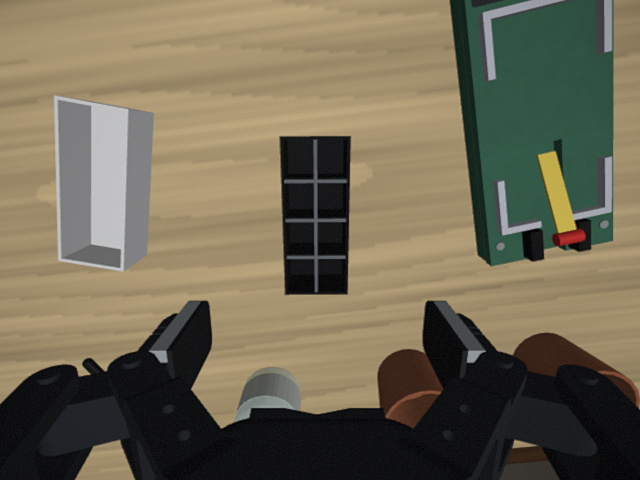

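The wrist view shows the tray's top rim at about (280,136), (350,136), (348,294) and (285,294). I also see nest rim corners at (483,12), (500,234) and (613,210).

```bash
python3 - <<'E'
from h import *
s=get_state();T=tool(s)
q=unproj('wrist',[(280,136),(350,136),(348,294),(285,294)],.05,T);c=q.mean(0)
print(q.round(4),c, np.linalg.norm(q[0]-q[1]),np.linalg.norm(q[0]-q[3]),np.linalg.norm(q[2]-q[3]))
a=(q[3]+q[2]-q[0]-q[1]);print(np.degrees(np.arctan2(a[1],a[0])))
print('nest',unproj('wrist',[(483,12),(500,234),(613,210)],.044,T))
d=np.r_[c[:2],.0]-s['eef_pos'];print('tool delta',s['ee_rot'].T@d)
E
```

```text
[[ 0.5201 -0.0292  0.05  ]
 [ 0.5273  0.0313  0.05  ]
 [ 0.6763  0.0156  0.05  ]
 [ 0.669  -0.0462  0.05  ]] [ 0.59817283 -0.00711233  0.05      ] 0.06096582354623173 0.149808569837487 0.06225265772445912
-6.246570674621397
nest [[0.44383378 0.14782448 0.044     ]
 [0.63383622 0.16619676 0.044     ]
 [0.62269222 0.27094979 0.044     ]]
tool delta [-0.00326774 -0.00098428  0.19385494]
```

```bash
python3 -m inch '[{"ax":0,"ay":0,"az":0,"dx":-0.002,"dy":-0.002,"dz":0.035,"claw":1},{"ax":0,"ay":0,"az":0,"dx":0,"dy":0,"dz":0.035,"claw":1},{"ax":0,"ay":0,"az":0,"dx":0,"dy":0,"dz":0.03,"claw":1},{"ax":0,"ay":0,"az":0,"dx":0,"dy":0,"dz":0.025,"claw":1},{"ax":0,"ay":0,"az":0,"dx":0,"dy":0,"dz":0.02,"claw":1},{"ax":0,"ay":0,"az":0,"dx":0,"dy":0,"dz":0.015,"claw":1},{"ax":0,"ay":0,"az":0,"dx":0,"dy":0,"dz":0.015,"claw":1},{"ax":0,"ay":0,"az":0,"dx":0,"dy":0,"dz":0.01,"claw":1},{"ax":0,"ay":0,"az":0,"dx":0,"dy":0,"dz":0,"claw":1},{"ax":0,"ay":0,"az":0,"dx":0,"dy":0,"dz":0,"claw":1}]'
python3 -m inch '[{"ax":0,"ay":0,"az":0,"dx":0,"dy":0,"dz":0,"claw":0.75},{"ax":0,"ay":0,"az":0,"dx":0,"dy":0,"dz":0,"claw":0.7},{"ax":0,"ay":0,"az":0,"dx":0,"dy":0,"dz":0,"claw":0.6},{"ax":0,"ay":0,"az":0,"dx":0,"dy":0,"dz":0,"claw":0.5},{"ax":0,"ay":0,"az":0,"dx":0,"dy":0,"dz":0,"claw":0.4},{"ax":0,"ay":0,"az":0,"dx":0,"dy":0,"dz":0,"claw":0.4},{"ax":0,"ay":0,"az":0,"dx":0,"dy":0,"dz":0,"claw":0.4},{"ax":0,"ay":0,"az":0,"dx":0,"dy":0,"dz":0,"claw":0.4},{"ax":0,"ay":0,"az":0,"dx":0,"dy":0,"dz":0,"claw":0.4},{"ax":0,"ay":0,"az":0,"dx":0,"dy":0,"dz":0,"claw":0.4}]'
```

```text
time: 3.2
eef_pos: [0.5973, -0.0088, 0.0086]
ee_rot: [[-0.993, 0.119, 0.001], [0.119, 0.993, -0.0], [-0.001, -0.0, -1.0]]
contact_force: [0.6, -0.5, 0.4]
gripper_width: 0.0852
grip_force: 0.0
time: 4.2
eef_pos: [0.5987, -0.0114, 0.0108]
ee_rot: [[-0.993, 0.12, 0.004], [0.12, 0.993, -0.005], [-0.005, -0.004, -1.0]]
contact_force: [-1.7, -5.0, 6.0]
gripper_width: 0.034
grip_force: 3.4
```

Width is 34 mm, not 62, so the grip went wrong. I'll look.

```bash
python3 - <<'E'
from h import *
s=get_state();print(s['contact_force'],s['ft_torque'],s['gripper_width'])
a=snapshot('wrist');b=snapshot('scene')[100:400,150:470]
cv2.imwrite('pics/w3.png',np.hstack([cv2.resize(a,(400,300)),cv2.resize(b,(320,300))]))
E
```

```text
[-1.65361052 -4.97661532  6.03123875] [-0.98272352  0.22025826  0.00186948] 0.03404151868637229
```

View pics/w3.png

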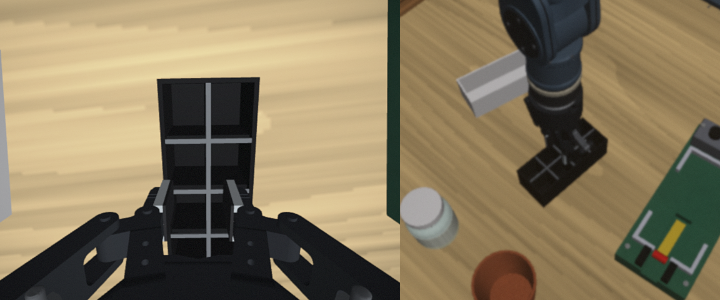

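```bash
python3 - <<'E'
from h import *
a=snapshot('wrist');b=snapshot('scene')[200:320,250:370]
a=a[100:460,190:460]
cv2.imwrite('pics/w4.png',np.hstack([cv2.resize(a,(390,520)),cv2.resize(b,(400,520),interpolation=cv2.INTER_CUBIC)]))
E
```

```text
(no output)
```

View pics/w4.png

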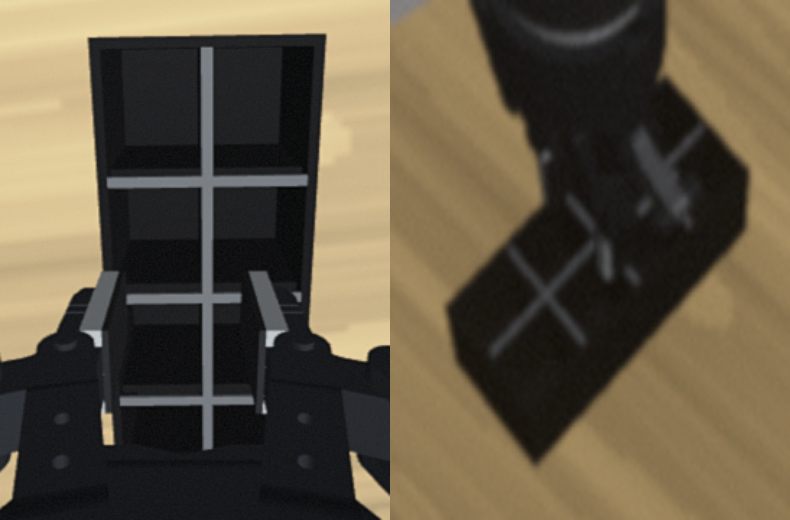

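The pads seem to overlap the tray's walls in the picture, at about (100,300) and (265,300) in the left crop. I'll check this geometrically by projecting the expected tip positions into the image.

```bash
python3 - <<'E'
from h import *
s=get_state();c=camera_info('wrist');f=240/np.tan(np.radians(c['vfov']/2));M=np.linalg.inv(c['tool_from_camera'])
def pr(p):
    q=M[:3,:3]@p+M[:3,3];u=np.array([c['cx'],c['cy']])+f*q[:2]/q[2];return u.round().astype(int),((u-[190,100])*[390/270,520/360]).round().astype(int)
for z in (0,-.005,-.019,-.04):
  for w in (.017,.031,.0425):
    for x in(.011,-.011): print(z,w,x,*pr(np.array([x,w,z])))
print(s['joint_pos'],s['time'])
E
```

```text
0 0.017 0.011 [349 254] [229 222]
0 0.017 -0.011 [348 292] [228 277]
0 0.031 0.011 [375 254] [267 222]
0 0.031 -0.011 [373 292] [265 277]
0 0.0425 0.011 [397 254] [298 222]
0 0.0425 -0.011 [394 292] [295 277]
-0.005 0.017 0.011 [350 257] [230 227]
-0.005 0.017 -0.011 [348 296] [229 283]
-0.005 0.031 0.011 [376 257] [269 227]
-0.005 0.031 -0.011 [375 296] [267 283]
-0.005 0.0425 0.011 [399 257] [301 227]
-0.005 0.0425 -0.011 [396 296] [297 283]
-0.019 0.017 0.011 [352 266] [234 240]
-0.019 0.017 -0.011 [351 308] [232 300]
-0.019 0.031 0.011 [381 266] [276 240]
-0.019 0.031 -0.011 [379 308] [273 300]
-0.019 0.0425 0.011 [405 266] [310 240]
-0.019 0.0425 -0.011 [402 308] [306 300]
-0.04 0.017 0.011 [357 283] [241 265]
-0.04 0.017 -0.011 [355 329] [238 331]
-0.04 0.031 0.011 [390 283] [288 265]
-0.04 0.031 -0.011 [387 329] [284 331]
-0.04 0.0425 0.011 [417 283] [327 265]
-0.04 0.0425 -0.011 [413 329] [322 331]
[-0.12826524  0.26909517 -0.01678041  1.28042812 -0.00437294 -0.00824484] 4.4
```

Projecting the calibration shows that the fingertips sit about 40 mm farther back than the nominal TCP. Pads 34 mm apart span 91 px, so they are about 0.133 m from the camera, and the tips are therefore at a height of about 0.055. They closed on top of the tray rim, which also explains the 6 N upward force. I'll open, lift and re-measure the tray.

```bash
python3 -m inch '[{"ax":0,"ay":0,"az":0,"dx":0,"dy":0,"dz":-0.01,"claw":0.4},{"ax":0,"ay":0,"az":0,"dx":0,"dy":0,"dz":-0.025,"claw":1},{"ax":0,"ay":0,"az":0,"dx":0,"dy":0,"dz":-0.025,"claw":1},{"ax":0,"ay":0,"az":0,"dx":0,"dy":0,"dz":-0.025,"claw":1},{"ax":0,"ay":0,"az":0,"dx":0,"dy":0,"dz":-0.025,"claw":1},{"ax":0,"ay":0,"az":0,"dx":0,"dy":0,"dz":-0.025,"claw":1},{"ax":0,"ay":0,"az":0,"dx":0,"dy":0,"dz":-0.025,"claw":1},{"ax":0,"ay":0,"az":0,"dx":0,"dy":0,"dz":0,"claw":1},{"ax":0,"ay":0,"az":0,"dx":0,"dy":0,"dz":0,"claw":1},{"ax":0,"ay":0,"az":0,"dx":0,"dy":0,"dz":0,"claw":1}]'
python3 - <<'E'
from h import *
s=get_state();T=tool(s);im=snapshot('wrist')
m=((im.max(2)<75)*255).astype('uint8');m[:,:230]=0;m[:,420:]=0
m=cv2.morphologyEx(m,cv2.MORPH_CLOSE,np.ones((9,9)))
n,l,st,_=cv2.connectedComponentsWithStats(m);print(st[1:][st[1:,4]>500])
v=im.copy();v[m>0]=v[m>0]//2+np.array([0,0,120],'uint8');cv2.imwrite('pics/w5.png',v)
E
```

```text
time: 5.4
eef_pos: [0.5961, -0.0085, 0.1665]
ee_rot: [[-0.993, 0.118, -0.003], [0.118, 0.993, 0.001], [0.003, 0.0, -1.0]]
contact_force: [-0.6, 0.4, -0.7]
gripper_width: 0.0855
grip_force: 0.0
[[  284   135    77   172 12305]
 [  230   363   190   117 14612]]
```

View pics/w5.png

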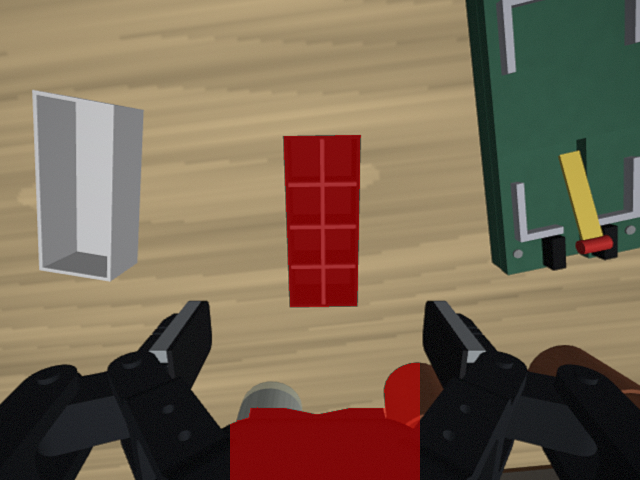

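The tray is still upright and barely moved, with rim corners at (284,135), (361,135), (358,306) and (289,307).

```bash
python3 - <<'E'
from h import *
s=get_state();T=tool(s)
q=unproj('wrist',[(284,135),(361,135),(358,306),(289,307)],.05,T);c=q.mean(0)
a=(q[3]+q[2]-q[0]-q[1]);print(c,np.linalg.norm(a)/2,np.degrees(np.arctan2(a[1],a[0])))
print('tool delta',s['ee_rot'].T@(np.r_[c[:2],0]-s['eef_pos']))
E
```

```text
[ 0.59883705 -0.00354727  0.05      ] 0.1501003147982716 -6.1754512230166
tool delta [-0.00292172  0.00526933  0.16616408]
```

```bash
python3 -m inch '[{"ax":0,"ay":0,"az":0,"dx":-0.002,"dy":0.005,"dz":0.03,"claw":1},{"ax":0,"ay":0,"az":0,"dx":0,"dy":0,"dz":0.03,"claw":1},{"ax":0,"ay":0,"az":0,"dx":0,"dy":0,"dz":0.03,"claw":1},{"ax":0,"ay":0,"az":0,"dx":0,"dy":0,"dz":0.03,"claw":1},{"ax":0,"ay":0,"az":0,"dx":0,"dy":0,"dz":0.02,"claw":1},{"ax":0,"ay":0,"az":0,"dx":0,"dy":0,"dz":0.015,"claw":1},{"ax":0,"ay":0,"az":0,"dx":0,"dy":0,"dz":0.01,"claw":1},{"ax":0,"ay":0,"az":0,"dx":0,"dy":0,"dz":0.005,"claw":1},{"ax":0,"ay":0,"az":0,"dx":0,"dy":0,"dz":0.005,"claw":1},{"ax":0,"ay":0,"az":0,"dx":0,"dy":0,"dz":0,"claw":1}]'
```

```text
time: 6.45
eef_pos: [0.5997, -0.0041, -0.0067]
ee_rot: [[-0.993, 0.119, 0.0], [0.119, 0.993, -0.0], [-0.0, -0.0, -1.0]]
contact_force: [0.1, -0.1, -0.3]
gripper_width: 0.0855
grip_force: 0.0
```

```bash
python3 -m inch '[{"ax":0,"ay":0,"az":0,"dx":0,"dy":0,"dz":0.003,"claw":1},{"ax":0,"ay":0,"az":0,"dx":0,"dy":0,"dz":0.003,"claw":1},{"ax":0,"ay":0,"az":0,"dx":0,"dy":0,"dz":0.003,"claw":1},{"ax":0,"ay":0,"az":0,"dx":0,"dy":0,"dz":0.003,"claw":1},{"ax":0,"ay":0,"az":0,"dx":0,"dy":0,"dz":0.003,"claw":1},{"ax":0,"ay":0,"az":0,"dx":0,"dy":0,"dz":0.003,"claw":1},{"ax":0,"ay":0,"az":0,"dx":0,"dy":0,"dz":0,"claw":1},{"ax":0,"ay":0,"az":0,"dx":0,"dy":0,"dz":0,"claw":1},{"ax":0,"ay":0,"az":0,"dx":0,"dy":0,"dz":0,"claw":1},{"ax":0,"ay":0,"az":0,"dx":0,"dy":0,"dz":0,"claw":1}]'
```

```text
time: 7.45
eef_pos: [0.5997, -0.0041, -0.0246]
ee_rot: [[-0.993, 0.119, 0.0], [0.119, 0.993, -0.0], [-0.0, 0.0, -1.0]]
contact_force: [-0.5, -0.0, -0.3]
gripper_width: 0.0853
grip_force: 0.0
```

The TCP reads −0.025 with no contact, so the tool offset is confirmed to be off. I'll close here.

```bash
python3 -m inch '[{"ax":0,"ay":0,"az":0,"dx":0,"dy":0,"dz":0.003,"claw":0.8},{"ax":0,"ay":0,"az":0,"dx":0,"dy":0,"dz":0,"claw":0.75},{"ax":0,"ay":0,"az":0,"dx":0,"dy":0,"dz":0,"claw":0.7},{"ax":0,"ay":0,"az":0,"dx":0,"dy":0,"dz":0,"claw":0.6},{"ax":0,"ay":0,"az":0,"dx":0,"dy":0,"dz":0,"claw":0.5},{"ax":0,"ay":0,"az":0,"dx":0,"dy":0,"dz":0,"claw":0.4},{"ax":0,"ay":0,"az":0,"dx":0,"dy":0,"dz":0,"claw":0.4},{"ax":0,"ay":0,"az":0,"dx":0,"dy":0,"dz":0,"claw":0.4},{"ax":0,"ay":0,"az":0,"dx":0,"dy":0,"dz":0,"claw":0.4},{"ax":0,"ay":0,"az":0,"dx":0,"dy":0,"dz":0,"claw":0.4}]'
```

```text
time: 8.45
eef_pos: [0.5994, -0.0041, -0.028]
ee_rot: [[-0.993, 0.119, -0.0], [0.119, 0.993, -0.0], [0.0, -0.0, -1.0]]
contact_force: [1.0, -0.1, -1.0]
gripper_width: 0.0614
grip_force: 65.6
```

Gripped: width 61 mm, force 66 N. I'll lift 100 mm, then carry and turn the tray.

```bash
python3 -m inch '[{"ax":0,"ay":0,"az":0,"dx":0,"dy":0,"dz":-0.01,"claw":0.4},{"ax":0,"ay":0,"az":0,"dx":0,"dy":0,"dz":-0.015,"claw":0.4},{"ax":0,"ay":0,"az":0,"dx":0,"dy":0,"dz":-0.02,"claw":0.4},{"ax":0,"ay":0,"az":0,"dx":0,"dy":0,"dz":-0.02,"claw":0.4},{"ax":0,"ay":0,"az":0,"dx":0,"dy":0,"dz":-0.02,"claw":0.4},{"ax":0,"ay":0,"az":0,"dx":0,"dy":0,"dz":-0.02,"claw":0.4},{"ax":0,"ay":0,"az":0,"dx":0,"dy":0,"dz":-0.01,"claw":0.4},{"ax":0,"ay":0,"az":0,"dx":0,"dy":0,"dz":-0.005,"claw":0.4},{"ax":0,"ay":0,"az":0,"dx":0,"dy":0,"dz":0,"claw":0.4},{"ax":0,"ay":0,"az":0,"dx":0,"dy":0,"dz":0,"claw":0.4}]'
python3 -m inch '[{"ax":0,"ay":0,"az":0,"dx":0.008,"dy":0.018,"dz":0,"claw":0.4},{"ax":0,"ay":0,"az":0,"dx":0.015,"dy":0.033,"dz":0,"claw":0.4},{"ax":0,"ay":0,"az":0,"dx":0.015,"dy":0.033,"dz":0,"claw":0.4},{"ax":0,"ay":0,"az":0,"dx":0.015,"dy":0.033,"dz":0,"claw":0.4},{"ax":0,"ay":0,"az":0,"dx":0.015,"dy":0.033,"dz":0,"claw":0.4},{"ax":0,"ay":0,"az":0,"dx":0.015,"dy":0.033,"dz":0,"claw":0.4},{"ax":0,"ay":0,"az":0,"dx":0.008,"dy":0.019,"dz":0,"claw":0.4},{"ax":0,"ay":0,"az":-0.111,"dx":0,"dy":0,"dz":0,"claw":0.4},{"ax":0,"ay":0,"az":-0.111,"dx":0,"dy":0,"dz":0,"claw":0.4},{"ax":0,"ay":0,"az":0,"dx":0,"dy":0,"dz":0,"claw":0.4}]'
python3 - <<'E'
from h import *
s=get_state();print(s['time'],s['eef_pos'],s['ee_rot'].round(4),s['gripper_width'],s['grip_force'])
a=cv2.resize(snapshot('wrist'),(400,300));b=cv2.resize(snapshot('top'),(400,300))
cv2.imwrite('pics/w6.png',np.hstack([a,b]))
cv2.imwrite('pics/w6full.png',snapshot('wrist'))
E
```

```text
time: 9.45
eef_pos: [0.5988, -0.004, 0.0911]
ee_rot: [[-0.993, 0.119, -0.002], [0.119, 0.993, 0.0], [0.002, -0.0, -1.0]]
contact_force: [-0.5, -0.3, -1.3]
gripper_width: 0.0614
grip_force: 65.5
time: 10.45
eef_pos: [0.5318, 0.2074, 0.0905]
ee_rot: [[-0.995, -0.104, -0.003], [-0.104, 0.995, -0.001], [0.003, -0.0, -1.0]]
contact_force: [-0.9, 0.5, -2.2]
gripper_width: 0.061
grip_force: 65.3
10.45 [0.53184145 0.20736523 0.09047947] [[-9.946e-01 -1.036e-01 -2.800e-03]
 [-1.036e-01  9.946e-01 -8.000e-04]
 [ 2.900e-03 -5.000e-04 -1.000e+00]] 0.061008366370992 65.32771110534668
```

View pics/w6full.png

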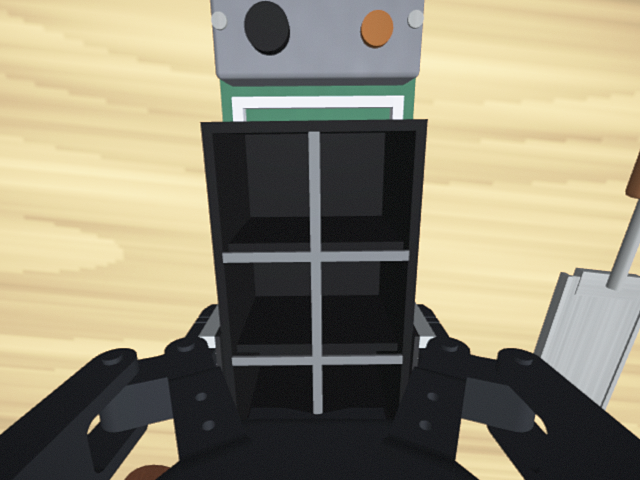

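The tray hangs level. Its rear rim edge runs from (202,122) to (427,120), and the nest's rear rim outer corners are at (233,98) and (404,96). I'll compare the two.

```bash
python3 - <<'E'
from h import *
s=get_state();T=tool(s);R=s['ee_rot']
t=unproj('wrist',[(202,123),(427,121)],.1685,T);n=unproj('wrist',[(233,98),(404,96)],.044,T)
for q in(t,n): print(q.round(4),np.linalg.norm(q[1]-q[0]),((q-s['eef_pos'])@R).mean(0), ((q[1]-q[0])@R).round(4))
E
```

```text
[[0.4617 0.1678 0.1685]
 [0.4549 0.2297 0.1685]] 0.06226937409373259 [ 0.07478889 -0.00069947 -0.07716002] [ 0.0006  0.0623 -0.    ]
[[0.4449 0.1478 0.044 ]
 [0.4335 0.249  0.044 ]] 0.10184301460845174 [0.09365902 0.00086931 0.04736963] [ 0.0012  0.1018 -0.    ]
```

```bash
python3 -m inch '[{"ax":0,"ay":0,"az":0,"dx":-0.002,"dy":0.0015,"dz":0.01,"claw":0.4},{"ax":0,"ay":0,"az":0,"dx":0,"dy":0,"dz":0.015,"claw":0.4},{"ax":0,"ay":0,"az":0,"dx":0,"dy":0,"dz":0.015,"claw":0.4},{"ax":0,"ay":0,"az":0,"dx":0,"dy":0,"dz":0.01,"claw":0.4},{"ax":0,"ay":0,"az":0,"dx":0,"dy":0,"dz":0.01,"claw":0.4},{"ax":0,"ay":0,"az":0,"dx":0,"dy":0,"dz":0.008,"claw":0.4},{"ax":0,"ay":0,"az":0,"dx":0,"dy":0,"dz":0.007,"claw":0.4},{"ax":0,"ay":0,"az":0,"dx":0,"dy":0,"dz":0.004,"claw":0.4},{"ax":0,"ay":0,"az":0,"dx":0,"dy":0,"dz":0.001,"claw":0.4},{"ax":0,"ay":0,"az":0,"dx":0,"dy":0,"dz":0,"claw":0.4}]'
```

```text
time: 11.6
eef_pos: [0.5351, 0.2091, 0.0124]
ee_rot: [[-0.995, -0.103, 0.0], [-0.103, 0.995, 0.0], [-0.0, 0.0, -1.0]]
contact_force: [-0.2, 0.4, -1.2]
gripper_width: 0.0619
grip_force: 65.3
```

```bash
python3 -m inch '[{"ax":0,"ay":0,"az":0,"dx":0,"dy":0,"dz":0.0015,"claw":0.4},{"ax":0,"ay":0,"az":0,"dx":0,"dy":0,"dz":0.0015,"claw":0.4},{"ax":0,"ay":0,"az":0,"dx":0,"dy":0,"dz":0.0015,"claw":0.4},{"ax":0,"ay":0,"az":0,"dx":0,"dy":0,"dz":0.001,"claw":0.4},{"ax":0,"ay":0,"az":0,"dx":0,"dy":0,"dz":0.0005,"claw":0.4},{"ax":0,"ay":0,"az":0,"dx":0,"dy":0,"dz":0.0005,"claw":0.4},{"ax":0,"ay":0,"az":0,"dx":0,"dy":0,"dz":0,"claw":0.4},{"ax":0,"ay":0,"az":0,"dx":0,"dy":0,"dz":0,"claw":0.4},{"ax":0,"ay":0,"az":0,"dx":0,"dy":0,"dz":0,"claw":0.4},{"ax":0,"ay":0,"az":0,"dx":0,"dy":0,"dz":0,"claw":0.4}]'
```

```text
time: 12.6
eef_pos: [0.5349, 0.209, 0.006]
ee_rot: [[-0.995, -0.103, 0.0], [-0.103, 0.995, -0.0], [-0.0, -0.0, -1.0]]
contact_force: [-2.6, -0.7, 1.9]
gripper_width: 0.0612
grip_force: 65.6
```

There is floor contact: z force has changed by +3 N at the expected height. I'll release, then rise straight up.

```bash
python3 -m inch '[{"ax":0,"ay":0,"az":0,"dx":0,"dy":0,"dz":0,"claw":0.75},{"ax":0,"ay":0,"az":0,"dx":0,"dy":0,"dz":0,"claw":0.8},{"ax":0,"ay":0,"az":0,"dx":0,"dy":0,"dz":0,"claw":0.85},{"ax":0,"ay":0,"az":0,"dx":0,"dy":0,"dz":0,"claw":0.9},{"ax":0,"ay":0,"az":0,"dx":0,"dy":0,"dz":0,"claw":0.95},{"ax":0,"ay":0,"az":0,"dx":0,"dy":0,"dz":0,"claw":1},{"ax":0,"ay":0,"az":0,"dx":0,"dy":0,"dz":0,"claw":1},{"ax":0,"ay":0,"az":0,"dx":0,"dy":0,"dz":0,"claw":1},{"ax":0,"ay":0,"az":0,"dx":0,"dy":0,"dz":0,"claw":1},{"ax":0,"ay":0,"az":0,"dx":0,"dy":0,"dz":0,"claw":1}]'
python3 -m inch '[{"ax":0,"ay":0,"az":0,"dx":0,"dy":0,"dz":-0.01,"claw":1},{"ax":0,"ay":0,"az":0,"dx":0,"dy":0,"dz":-0.015,"claw":1},{"ax":0,"ay":0,"az":0,"dx":0,"dy":0,"dz":-0.02,"claw":1},{"ax":0,"ay":0,"az":0,"dx":0,"dy":0,"dz":-0.03,"claw":1},{"ax":0,"ay":0,"az":0,"dx":0,"dy":0,"dz":-0.03,"claw":1},{"ax":0,"ay":0,"az":0,"dx":0,"dy":0,"dz":-0.03,"claw":1},{"ax":0,"ay":0,"az":0,"dx":0,"dy":0,"dz":-0.03,"claw":1},{"ax":0,"ay":0,"az":0,"dx":0,"dy":0,"dz":-0.02,"claw":1},{"ax":0,"ay":0,"az":0,"dx":0,"dy":0,"dz":0,"claw":1},{"ax":0,"ay":0,"az":0,"dx":0,"dy":0,"dz":0,"claw":1}]'
python3 - <<'E'
from h import *
a=cv2.resize(snapshot('wrist'),(400,300));b=snapshot('scene')[200:410,350:530]
cv2.imwrite('pics/w7.png',np.hstack([cv2.resize(a,(480,360)),cv2.resize(b,(310,360))]))
E
```

```text
time: 13.6
eef_pos: [0.5349, 0.209, 0.0057]
ee_rot: [[-0.995, -0.103, 0.0], [-0.103, 0.995, 0.0], [-0.0, 0.0, -1.0]]
contact_force: [-0.5, -0.0, -1.0]
gripper_width: 0.0853
grip_force: 0.0
time: 14.6
eef_pos: [0.5355, 0.2091, 0.1918]
ee_rot: [[-0.995, -0.103, 0.002], [-0.103, 0.995, 0.001], [-0.002, 0.0, -1.0]]
contact_force: [-0.1, 0.9, -0.6]
gripper_width: 0.0852
grip_force: 0.0
```

View pics/w7.png

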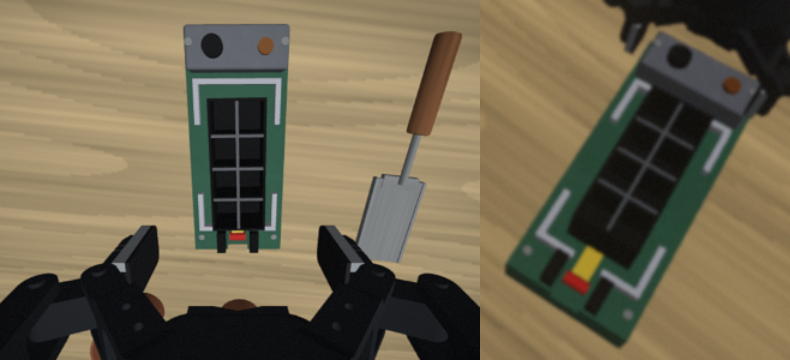

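The tray lies centred and flat inside the rim: at (237,165) in the left view, with the lever's roller pressed low at (237,237). The white tray was not touched. Handing in.

```bash
python3 -c "
from workcell import *
print(sign_off())"
```

```text
the job is handed in; nothing more can be done
None
```

The black tray is set down and released in the green nest, looking flat and centred with the lever held down in the last pictures, the white tray was left alone, and the job was handed in at about 14.7 s (no verdict was returned); one first grasp missed because the fingertips sat about 40 mm behind the stated TCP.

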